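# Start the last panel screw square and drive it home

## Robot

A 6-joint arm with a two-finger parallel gripper is mounted at the origin on the work surface. World frame = base frame: x ahead of the robot, y to its left, z up, the work surface at z = 0. Lengths are in m, angles in rad, forces in N, time in s.
With the tool pointing down it reaches from about 0.4 to 0.925 m from the base axis. Payload 3.4 kg.
Tool frame: the origin (TCP) lies at the very end of the fingers, on their centre line; the grasp point (between the pads) lies robot.grip_point_offset behind it (robot.grip_point_offset is the distance from the TCP to the grasp point, in m); x points along the fingers, z is the direction in which the jaws open and shut, and the axes are right-handed (so a half turn about x gives the same grasp; the last joint's range is limited). The gripper opens to 85 mm and grips with 20 to 120 N. Pads are 22 mm wide; open, the fingers measure 114 mm over their backs; the gripper's body (76 mm by 85 mm) begins 54 mm behind the grasp point. The pads swing forward as they close: fully open they stand 13 mm farther back than shut.
Start: joints at [-1.409, 0.307, 1.506, -0, 1.328, -0.073], TCP at [0.134, -0.559, 0.231] pointing down, gripper open.
Joint ranges: [-3.12, 3.12], [-1.05, 2.28], [0.14, 2.33], [-1.42, 4.57], [0.1, 2.73], [-2.68, 2.68]. Speed limits (rad/s): [2.57, 2.57, 3.14, 3.14, 3.14, 3.14].

## Interface

Orientations are given as a 3x3 rotation matrix whose columns are the frame's x, y, z axes.
In Python, from bench import robot, eoat, kinematics, telemetry, cams, job gives the robot as it stands. Calls block until the motion is done:
- robot.move_pose(position, orientation): joint-space move of the TCP to a pose.
- robot.line_to(position, rate=0.15, frame=None): straight line of the TCP; frame=None keeps the orientation; rate is the mean speed in m/s.
- robot.movej(angles): joint-space move.
- eoat.gripper_open() and eoat.grasp(force=None): open the fingers fully, or close them until they stop; force is the grip in N (None keeps the last).
- robot.hold(seconds).
- kinematics.inverse_kinematics(position, orientation): joint angles nearest the present ones, or None.
- telemetry.state(): the state.
- cams.read_camera(name): name is "side" or "top"; returns a dict with "color" (384x512x3 uint8, blue, green, red), "mtx" (3x3 intrinsics, pixels), "distortion" ([k1, k2, p1, p2, k3] as OpenCV has them; the pictures are not rectified), "camera_from_world" (4x4, takes a point from world to camera coordinates). Camera axes: x right, y down, z forward; pixel columns grow to the right and rows downward; lengths in m; the calibration is good to about 2 mm. A picture is of the moment at which its call begins. There is no depth.
A pose or a line that the arm cannot do raises robot.MotionError and nothing moves.
- job.sign_off(): hands the job in, once; it reports no verdict.
The state is a dict: "time": time; "joint_pos": joint angles; "dq": joint speeds; "effort": joint torques, N m; "eef_pos": TCP position; "tool_rot": TCP orientation; "force": force on the tool from outside, world axes, zero at the start; "wrist_torque": the same for the moment, N m; "opening": finger opening in m.
Only numpy, scipy, OpenCV 4.12 (cv2) and the standard library are available. Lean on these libraries where they do the work, as an engineer would, in place of code of your own. Each camera call takes 0.05 s, during which the arm holds its last target. There are 200 camera calls.

## Task

The panel screw in the corner of the experiment case nearest the robot on the robot's right stands loose and leaning in its hole. Take the socket driver from its block, fit it over the screw's square head, bring it upright and centred on the hole, press down with about 10 N for a moment so that the screw stands square before you turn it, then turn it clockwise, keeping it square, until it comes to its stop about a quarter turn on. Force nothing, touch the case with the driver only, stand the driver upright in its block again and leave the other things on the bench alone.

Things in the scene. Friction and masses are not known exactly. Their poses are not given: they have to be found in the camera images.
- screw_hole (a point): Centre of the hole in the top of the round boss (32 mm across, 8 mm high) under the loose screw, near right corner (seen from the robot) of a fixed blue case; 118 mm above the bench. z is the vertical thread axis. The screw leans up to about 6 degrees, any way, about a point 12 mm below this; slight friction (0.02 N m) holds it: 1 to 2 N sideways on the head moves it and it stays where left.
- screw_top (a point): Centre of the top face of the loose steel screw's square head (14 x 14 mm, 14 mm high, on a round flange 26 mm across; x and y normal to its sides, z the screw's own axis). Upright, it is 20 mm above screw_hole at the start, 16 mm when home. Dragging the head sideways or pressing an upright socket's flat floor on it squares it. Turned over 0.2 rad while leaning over 2.9 degrees, it is spoilt.
- screw (a joint): Turn of the screw, rad: 0 at the start, growing clockwise seen from above; firm stop at 1.5, the flange flat on the boss; home above 1.38. Its quick thread lowers the head 2.67 mm per rad (4 mm in all). Turning takes about 0.08 N m and it stays where left. Press with 7 to 15 N. It is damaged by over 35 N before it turns, or by over 60 N of pressing and twisting (about 0.25 N m at the stop).
- driver_grip (a point): Centre of the driver's black handle (28 x 28 mm, 70 mm high, flat sides normal to its x and y; z up along the tool, which stands upright in its block). The driver is 120 mm long, about 0.16 kg: handle on top, 12 mm shaft, and at the foot a square steel socket, 26 mm outside, mouth down, its rim 85 mm below this point. The socket's sides are parallel to the handle's.
- driver_socket (a point): Centre of the flat floor inside the driver's socket, 72 mm below driver_grip and 13 mm above the rim. The upper 8 mm of the socket are 15.6 mm wide inside (0.8 mm play each side on the head, about 7 degrees of turning play each way); the lower 5 mm flare out to 21.6 mm at the mouth.
- block_floor (a point): Centre of the floor of the square well (34 x 34 mm, 36 mm deep, floor 6 mm above the bench) in the fixed aluminium driver block (75 x 75 x 42 mm), in which the driver stands loosely on its rim.
- jar: Closed glass jar with grey lid, 56 mm across, 65 mm high; origin at its underside. To be left alone.
- meter: Grey handheld meter lying flat, 70 x 120 x 32 mm; origin at its underside. To be left alone.
- small_driver: Small ordinary screwdriver lying on the bench, 170 mm long. To be left alone.
- driver: The whole driver; origin at the centre of its rim plane, z up along the tool.
- case: Fixed blue metal-edged case, 300 x 360 x 110 mm, with an instrument panel on top and all it carries, the screw included; three more such screws, already home, are in its other corners. Origin at the centre of its underside.
Things that resemble listed ones, but are neither listed nor needed, are in the scene too. Leave any red look-alike of the driver alone. What is shaped like the part that bears block_floor but green or pink is not meant.

How it is judged:
By the outcome, as a careful person would: the job done as asked, in the order asked, and still so for the second after the job is handed in, with the robot touching nothing.
It also fails if it takes over 72 s, if anything falls off the work surface, if the arm or the gripper's body presses on something with over 40 N, if the wrist force passes 120 N, or if a joint passes its speed limit or range.

## Working session

There is one attempt and no reset: what is moved stays moved. The work goes in short steps, each a Python script; the robot and the scene stay as the last script left them, time stands still between calls to the robot, and variables do not carry over. Pictures are saved under pics/ and viewed, about 8 in all and at most 12, crops included, and the job is handed in when it is done.

```bash
mkdir -p pics; ls; python3 - <<'E'
from bench import robot,telemetry,cams
import cv2,numpy as np
np.set_printoptions(precision=4,suppress=True)
for n in("side","top"):
    c=cams.read_camera(n);cv2.imwrite(f"pics/{n}0.png",c["color"]);print(n,c["mtx"],c["distortion"],c["camera_from_world"])
    print(np.linalg.inv(c["camera_from_world"])[:3,3])
s=telemetry.state();print(s,robot.grip_point_offset)
a=cv2.imread("pics/side0.png");b=cv2.imread("pics/top0.png")
E
```

```text
pics
side [[354.725    0.     253.9175]
 [  0.     354.725  194.5845]
 [  0.       0.       1.    ]] [0.0226 0.     0.     0.     0.    ] [[-0.9945 -0.1026  0.0206  0.4809]
 [-0.0701  0.5071 -0.859   0.171 ]
 [ 0.0777 -0.8558 -0.5115  0.898 ]
 [ 0.      0.      0.      1.    ]]
[0.4205 0.7311 0.5963]
top [[479.7455   0.     260.3336]
 [  0.     479.7455 187.9999]
 [  0.       0.       1.    ]] [-0.1414  0.      0.      0.      0.    ] [[ 0.0088 -0.9999  0.0146 -0.1112]
 [-0.989  -0.0109 -0.1476  0.487 ]
 [ 0.1478 -0.0132 -0.9889  1.1793]
 [ 0.      0.      0.      1.    ]]
[ 0.3084 -0.0903  1.2398]
{'time': 0.1, 'joint_pos': array([-1.4085,  0.3075,  1.5076,  0.    ,  1.3284, -0.0735]), 'dq': array([ 0.0009, -0.    , -0.0019,  0.0019,  0.0004,  0.0007]), 'effort': array([  0.0001, -45.853 , -25.2607,  -0.0001,   0.0056,   0.    ]), 'eef_pos': array([ 0.1342, -0.5585,  0.2305]), 'tool_rot': array([[-0.0003,  0.9723,  0.2336],
       [ 0.0018,  0.2336, -0.9723],
       [-1.    ,  0.0002, -0.0018]]), 'force': array([0.1035, 0.2918, 1.216 ]), 'wrist_torque': array([0.0335, 0.0117, 0.0252]), 'opening': 0.08514653228196939} 0.0187
```

View pics/side0.png

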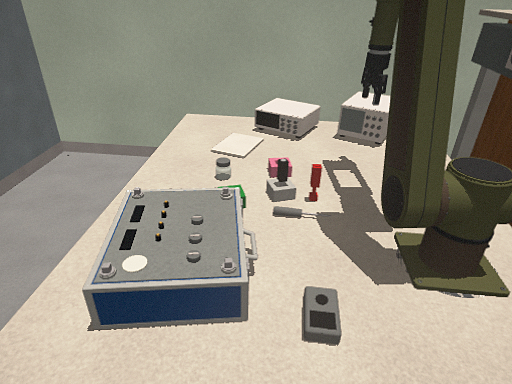

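View pics/top0.png

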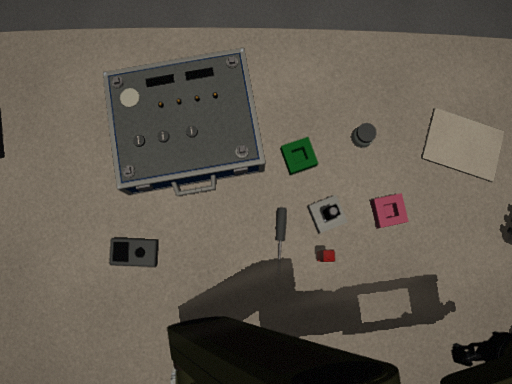

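Side shows the case with the screw in question at about (227,194) and the black-handled driver in the grey block at (282,175). Top shows that screw at (242,152) and the driver at (330,211).
Look-alikes:
- **Driver:** the red driver at top (328,256) is out; the black one at (330,211) fits.
- **Block:** the green block (300,155) and pink block (390,210) are out; the grey one at (325,213) fits.
- **Screws:** the others at (117,82), (232,62) and (128,171) are already home.

Next is a close crop.

```bash
cat > h.py <<'E'
import cv2,numpy as np
from bench import robot,eoat,kinematics,telemetry,cams,job
np.set_printoptions(precision=4,suppress=True)
def ray(c,p):
    u=cv2.undistortPoints(np.array([[p]],float),c["mtx"],np.array(c["distortion"]))[0,0]
    T=np.linalg.inv(c["camera_from_world"]);return T[:3,3],T[:3,:3]@np.array([u[0],u[1],1.])
def onz(c,p,z):
    o,d=ray(c,p);return o+d*(z-o[2])/d[2]
def cross(c1,p1,c2,p2):
    o,d=ray(c1,p1);q,e=ray(c2,p2);t=np.linalg.lstsq(np.c_[d,-e],q-o,rcond=None)[0]
    a,b=o+d*t[0],q+e*t[1];return (a+b)/2,np.linalg.norm(a-b)
def proj(c,P):
    T=c["camera_from_world"];return cv2.projectPoints(np.array([P],float),cv2.Rodrigues(T[:3,:3])[0],T[:3,3],c["mtx"],np.array(c["distortion"]))[0][0,0]
def crop(im,x,y,w,h,s):return cv2.resize(im[y:y+h,x:x+w],None,fx=s,fy=s,interpolation=cv2.INTER_CUBIC)
E
python3 - <<'E'
from h import *
t=cams.read_camera("top");s=cams.read_camera("side")
T=t["color"];S=s["color"]
a=np.hstack([crop(T,222,132,40,40,10),crop(T,305,190,40,40,10)])
b=np.hstack([crop(S,209,178,40,30,10),crop(S,262,152,40,30,10)])
cv2.imwrite("pics/c1.png",cv2.resize(np.vstack([a,b]),None,fx=.85,fy=.85))
print(onz(t,(242,152),.138),onz(t,(330,211),.126),onz(t,(325,213),.042))
print(cross(t,(242,152),s,(226.5,191)))
# masks
hsv=cv2.cvtColor(T,cv2.COLOR_BGR2HSV)
print(hsv[211,312:345].tolist())
print(hsv[140:166:2,242].tolist())
E
```

```text
[ 0.558  -0.0612  0.138 ] [ 0.4221 -0.2689  0.126 ] [ 0.4255 -0.2697  0.042 ]
(array([ 0.5626, -0.0608,  0.1276]), np.float64(0.004261423179615385))
[[23, 24, 129], [21, 26, 128], [25, 22, 125], [22, 22, 126], [25, 23, 124], [21, 27, 124], [22, 22, 125], [21, 23, 109], [23, 33, 61], [15, 14, 37], [165, 22, 23], [0, 0, 0], [30, 255, 2], [60, 255, 1], [120, 51, 5], [60, 23, 11], [150, 70, 11], [15, 24, 43], [12, 15, 87], [12, 23, 112], [11, 24, 116], [11, 18, 113], [13, 20, 113], [15, 26, 117], [11, 19, 105], [10, 23, 66], [60, 18, 14], [30, 24, 64], [27, 20, 113], [27, 22, 130], [25, 24, 125], [17, 43, 124], [18, 52, 123]]
[[30, 20, 75], [38, 14, 72], [15, 15, 67], [5, 16, 93], [9, 18, 97], [19, 20, 102], [10, 17, 46], [9, 20, 88], [23, 24, 125], [30, 24, 65], [110, 55, 69], [75, 11, 89], [20, 25, 124]]
```

View pics/c1.png

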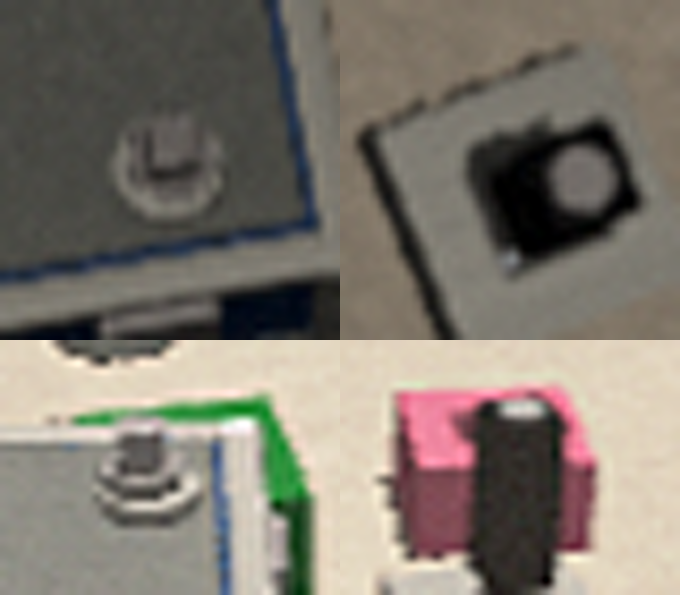

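The crop confirms it. The black handle's grey end disc is at top (333.4,210.5) and side (283.0,159.6), in the grey block. The leaning head's top is at about top (241.8,146.6) and side (225,188). Next I'll get numbers for the driver, block and case, plus a sharper averaged view of the screw.

```bash
cat >> h.py <<'E'
def avg(n,k=8):
    c=cams.read_camera(n);f=[c["color"].astype(float)]+[cams.read_camera(n)["color"].astype(float) for _ in range(k-1)]
    c["color"]=np.mean(f,0);return c
def zoom(im,x,y,w,h,s):
    a=cv2.resize(im[y:y+h,x:x+w].astype(np.float32),None,fx=s,fy=s,interpolation=cv2.INTER_CUBIC);lo,hi=np.percentile(a,[1,99])
    a=np.clip((a-lo)/(hi-lo)*255,0,255).astype(np.uint8)
    for i in range(0,w,2):cv2.line(a,(int((i+.5)*s),0),(int((i+.5)*s),5 if (x+i)%10 else 14),(0,255,255),1)
    for i in range(0,h,2):cv2.line(a,(0,int((i+.5)*s)),(5 if (y+i)%10 else 14,int((i+.5)*s)),(0,255,255),1)
    return a
E
python3 - <<'E'
from h import *
t=avg("top");s=avg("side")
P,e=cross(t,(333.4,210.5),s,(283.0,159.6));print("handle top",P,e,onz(t,(333.4,210.5),.126))
T=np.clip(t["color"],0,255).astype(np.uint8);hsv=cv2.cvtColor(T,cv2.COLOR_BGR2HSV)
# block: rays for light grey low-sat pixels
g=((hsv[...,1]<34)&(hsv[...,2]>100)).astype(np.uint8);m=np.zeros_like(g);m[190:238,300:348]=g[190:238,300:348]
m=cv2.morphologyEx(m,cv2.MORPH_OPEN,np.ones((2,2)))
cs,_=cv2.findContours(m,cv2.RETR_EXTERNAL,cv2.CHAIN_APPROX_NONE);c=max(cs,key=cv2.contourArea)
W=np.array([onz(t,p[0],.042)[:2]*1000 for p in c.astype(float)],np.float32);print("block",cv2.minAreaRect(W))
# dark handle
d=((hsv[...,2]<45)).astype(np.uint8);m=np.zeros_like(d);m[195:228,315:346]=d[195:228,315:346]
for r in m[195:228,315:346]:print(''.join('.#'[v] for v in r))
cv2.imwrite("pics/c2.png",np.vstack([np.hstack([zoom(t["color"],228,136,28,24,14),zoom(s["color"],212,178,28,24,14)]),np.hstack([zoom(t["color"],219,50,28,18,14),zoom(s["color"],124,182,28,18,14)])]))
E
```

```text
handle top [ 0.4235 -0.2767  0.1276] 0.0007904703677695562 [ 0.4233 -0.277   0.126 ]
block ((421.8538818359375, -279.6846923828125), (73.2305679321289, 73.94046783447266), 22.201871871948242)
...............................
...............................
...............................
...............................
...............................
...............................
...............................
...............................
...............................
....................#..........
.............#....####.........
.........#############.........
.......#########.....##........
......#########.......#........
......#########.......##.......
......########.........#.......
......#########........#.......
......#########........##......
.......########.......###......
.......#########.....####......
........###############........
........##############.........
........#############..........
.........##########............
...........#####...............
............##.................
...............................
...............................
#..............................
#..............................
##.............................
##.............................
.#.............................
```

View pics/c2.png

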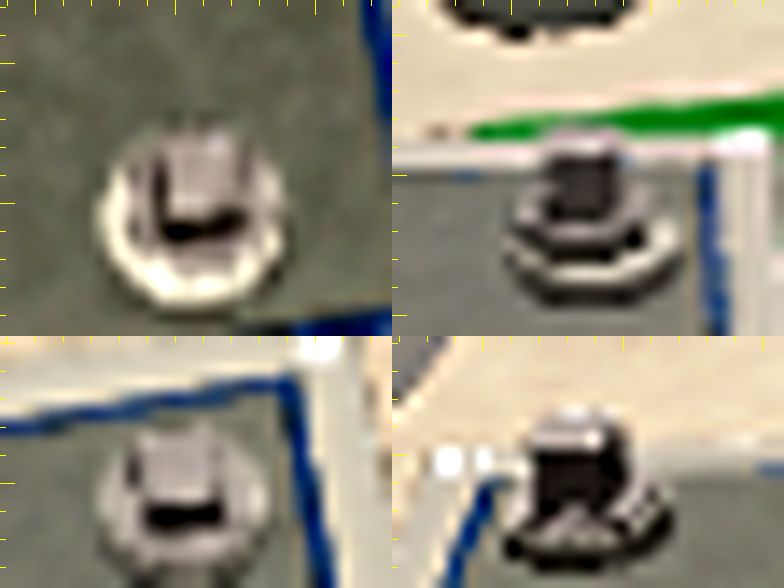

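Readings:
- **Screw:** head top face is at about top (241.7,148.2) and side (224.9,187.7), head yaw about 9–10°. The boss ring centre is at top (241.1,150.8), 31.6 mm across as it should be.
- **Driver:** handle top measures (0.4235,-0.2767,0.1276) against the expected z of 0.126.
- **Block:** 73.6 mm across, centred at (0.422,-0.280), yaw 22°.

I'll grasp with the jaws at 22°. First I check the red driver's clearance.

```bash
cat >> h.py <<'E'
def R(a,tilt=None):
    a=np.radians(a);z=np.array([np.cos(a),np.sin(a),0]);x=np.array([0,0,-1.]);return np.c_[x,np.cross(z,x),z]
def st(m=""):
    s=telemetry.state();print(m,"t%.2f"%s["time"],"p",s["eef_pos"],"F",s["force"],"M",s["wrist_torque"],"op %.4f"%s["opening"],"j6 %.2f"%s["joint_pos"][5]);return s
E
python3 - <<'E'
from h import *
t=cams.read_camera("top")
for nm,p,z in(("red base",(328,262),.0),("red top",(329,256),.12),("head",(241.7,148.2),.138),("boss",(241.1,150.8),.118)):print(nm,onz(t,p,z))
s=cams.read_camera("side");print("head cross",cross(t,(241.7,148.2),s,(224.9,187.7)))
hs=cv2.cvtColor(t["color"],cv2.COLOR_BGR2HSV);m=((hs[...,0]<8)|(hs[...,0]>172))&(hs[...,1]>150)&(hs[...,2]>60)
y,x=np.nonzero(m);print("red px",x.min(),x.max(),y.min(),y.max(),"xmax if z=.12",onz(t,(328,y.min()),.12))
p=np.array([.4228,-.2770,.073])
robot.move_pose(p+[0,0,.14],R(22));st()
eoat.gripper_open();robot.line_to(p,rate=.1,frame=R(22));st("down")
eoat.grasp(80);st("grasped")
E
```

```text
red base [ 0.3028 -0.2828  0.    ]
red top [ 0.3173 -0.2666  0.12  ]
head [ 0.5672 -0.0603  0.138 ]
boss [ 0.5655 -0.0584  0.118 ]
head cross (array([ 0.5679, -0.0603,  0.1378]), np.float64(0.0013630706604884967))
red px 318 397 209 261 xmax if z=.12 [ 0.4274 -0.2652  0.12  ]
 t2.60 p [ 0.4227 -0.2778  0.2131] F [ 0.4733 -0.6915 -0.8049] M [-0.0467  0.0404  0.0095] op 0.0859 j6 -1.05
down t4.37 p [ 0.4232 -0.2773  0.0735] F [-0.2286 -0.3423 -1.1482] M [ 0.0016 -0.0265 -0.002 ] op 0.0855 j6 -1.05
grasped t4.93 p [ 0.423  -0.2771  0.0733] F [0.0279 0.0653 2.7589] M [0.1298 0.0403 0.014 ] op 0.0277 j6 -1.05
```

Grasped: opening 27.7 mm on the 28 mm handle. Next I lift and carry it to above the screw, jaws along y so the side camera can see any in-hand offset.

```bash
python3 - <<'E'
from h import *
t=cams.read_camera("top");b=onz(t,(241.1,157.5),.11);print("boss via base edge",b+[.016,0,0], "right/left edges",onz(t,(228+97/14-.5,151),.118),onz(t,(228+285/14-.5,151),.118))
robot.line_to([.423,-.2771,.20],rate=.15);st("lift")
# rim is .085-.0187 below TCP -> rim z = tcp-.0663(+ ~0.000)
q=np.array([.5672,-.0603,.245])
robot.move_pose(q,R(99));st("hover")
s=avg("side",6)
S=telemetry.state();dz=(.006-.0733)
for d in(0,.013):
  P=S["eef_pos"]+[0,0,dz+d];print("pred",P,proj(s,P))
u,v=proj(s,S["eef_pos"]+[0,0,dz]).astype(int)
cv2.imwrite("pics/c3.png",zoom(s["color"],u-25,v-28,50,46,13));print(u-25,v-28)
E
```

```text
boss via base edge [ 0.5668 -0.0585  0.11  ] right/left edges [ 0.5648 -0.0425  0.118 ] [ 0.5652 -0.0746  0.118 ]
lift t5.98 p [ 0.4222 -0.2765  0.199 ] F [-0.3906  0.4914 -2.2813] M [ 0.0685  0.0396 -0.0156] op 0.0273 j6 -1.05
hover t7.02 p [ 0.5664 -0.0608  0.244 ] F [ 0.2923 -0.3188 -0.8061] M [ 0.0134  0.0825 -0.0177] op 0.0273 j6 -1.91
pred [ 0.5668 -0.0613  0.1776] [225.3252 174.0119]
pred [ 0.5668 -0.0613  0.1906] [225.2181 169.4412]
200 146
```

View pics/c3.png

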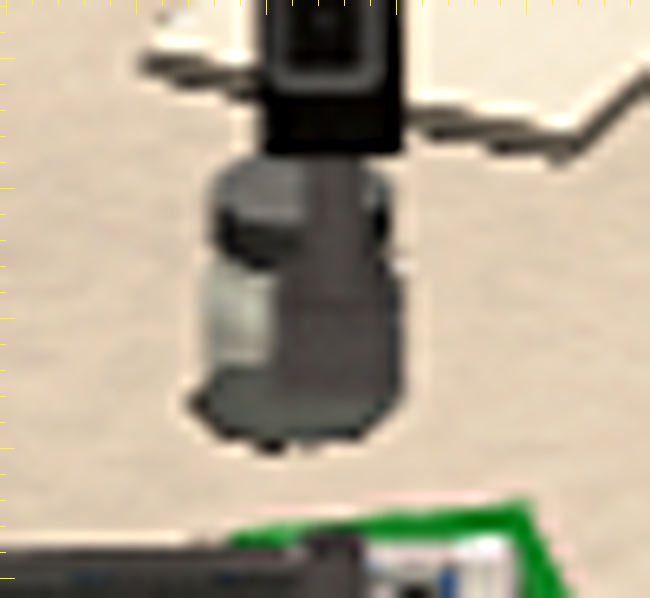

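The side picture shows the socket and shaft centred at column 225.3, against a prediction of 225.3. So the driver is central in the fingers and the side calibration holds here. Next I move over the head at (0.5675,-0.0603) and descend in small guarded steps.

```bash
cat >> h.py <<'E'
def F(n=5):
    f=[]
    for _ in range(n): robot.hold(.03);s=telemetry.state();f.append(np.r_[s["force"],s["wrist_torque"][2]])
    return np.mean(f,0),telemetry.state()
E
python3 - <<'E'
from h import *
s=cams.read_camera("side")
for x in(.5648,.5668,.568): print(x,"boss proj",proj(s,[x,-.0585,.118]),"head",proj(s,[x,-.0603,.138]))
A=R(99.5);x,y=.5677,-.0598   # commanded with small sag offset
robot.line_to([x,y,.215],frame=A,rate=.08);robot.hold(.3)
b,S=F(10);print("base",b,S["eef_pos"])
np.save("base.npy",b)
for z in np.arange(.210,.1925,-.0015):
    robot.line_to([x,y,z],rate=.03,frame=A);f,S=F();d=f-b;print("%.4f"%z,S["eef_pos"],d)
    if d[2]>3 or np.hypot(*d[:2])>3: print("stop");break
E
```

```text
0.5648 boss proj [226.3696 194.7313] head [226.3394 187.7771]
0.5668 boss proj [225.6166 194.6779] head [225.5794 187.7243]
0.568 boss proj [225.165  194.6459] head [225.1234 187.6926]
base [ 0.1422 -0.103  -1.5634 -0.0041] [ 0.5677 -0.0598  0.2151]
0.2100 [ 0.5677 -0.0598  0.21  ] [-0.4842  0.2896 -0.0853  0.0109]
0.2085 [ 0.5677 -0.0598  0.2085] [-0.1239  0.2981 -0.0527  0.0109]
0.2070 [ 0.5677 -0.0598  0.207 ] [-0.1153  0.007  -0.1761  0.0111]
0.2055 [ 0.5677 -0.0598  0.2055] [-0.0128  0.1239 -0.1687 -0.0021]
0.2040 [ 0.5677 -0.0598  0.204 ] [-0.1955  0.0861  0.0265 -0.0049]
0.2025 [ 0.5677 -0.0598  0.2025] [ 0.0431  0.6609 -0.0819 -0.0037]
0.2010 [ 0.5677 -0.0598  0.201 ] [-0.1603 -0.3032  0.1466 -0.0018]
0.1995 [ 0.5678 -0.0599  0.1995] [ 0.2282 -0.1462 -0.3656  0.0222]
0.1980 [ 0.5677 -0.0598  0.1979] [ 0.0271 -0.2377 -0.2798  0.0179]
0.1965 [ 0.5676 -0.0598  0.1964] [-0.2691 -0.0638 -0.5928  0.028 ]
0.1950 [ 0.5677 -0.0598  0.1949] [ 0.0806 -0.4465 -0.49   -0.0004]
0.1935 [ 0.5676 -0.0598  0.1934] [-0.0366 -0.2709 -0.5829  0.0018]
```

The head is inside the socket: the rim is 12 mm below the head's top with no side force. The boss estimates (top 0.5655–0.5668, side about 0.566) put the hole at about (0.5662,-0.0585). I go there, then press gently and watch the side forces.

```bash
python3 - <<'E'
from h import *
A=R(99.5);b=np.load("base.npy");x,y=.5662,-.0585
robot.line_to([x,y,.1935],frame=A,rate=.01);f,S=F(10);print("moved",S["eef_pos"],f-b)
z=.1935
while z>.1885:
    z-=.0005;robot.line_to([x,y,z],rate=.02,frame=A);f,S=F(6);d=f-b;print("%.4f"%z,S["eef_pos"],d)
    if d[2]>5: break
np.save("press.npy",[x,y,z])
s=avg("side",6);t=avg("top",6)
cv2.imwrite("pics/c4.png",np.hstack([zoom(s["color"],205,160,40,40,10),zoom(t["color"],222,131,40,40,10)]))
E
```

```text
moved [ 0.5662 -0.0585  0.1935] [ 0.6296  0.0232  0.4309 -0.0006]
0.1930 [ 0.5661 -0.0585  0.1929] [ 0.7978 -0.1353 -0.2021  0.0156]
0.1925 [ 0.5662 -0.0585  0.1925] [ 0.4919 -0.5194  0.9803  0.0165]
0.1920 [ 0.5662 -0.0585  0.1923] [-0.6747  0.0377  4.3079  0.0173]
0.1915 [ 0.5663 -0.0585  0.1921] [-0.9517 -0.1455  7.1775  0.0023]
```

View pics/c4.png

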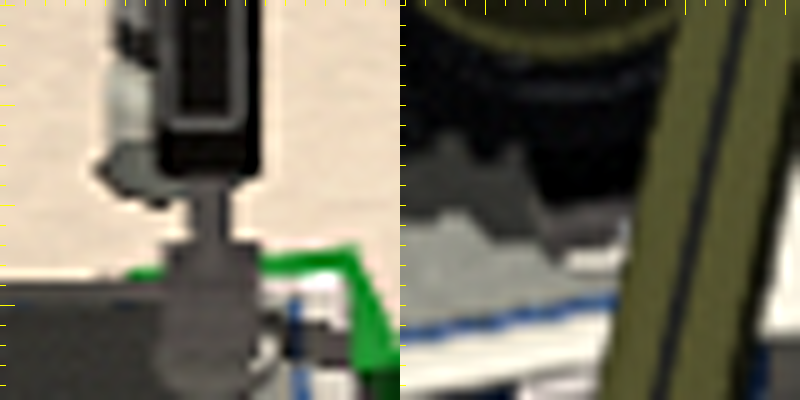

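Contact came at TCP z = 0.1923, exactly as predicted. The side picture shows the socket seated at column 225.5, with the boss's right edge at 232; the top view is blocked by the arm. Under this light press I'll feel for the socket play in x and y to refine the centring.

```bash
python3 - <<'E'
from h import *
A=R(99.5);b=np.load("base.npy");x,y,z=np.load("press.npy")
for ax in(0,1):
  for sg in(1,-1):
    row=[]
    for k in range(1,7):
        p=np.array([x,y,z]);p[ax]+=sg*k*.0003
        robot.line_to(p,rate=.02,frame=A);f,S=F(5);d=f-b;row.append((round(1000*sg*k*.0003,1),round(1000*(S["eef_pos"]-[x,y,z])[ax],2),d[:3].round(1).tolist()))
        if abs(d[ax])>4: break
    print(ax,sg,*row,sep="\n ")
    robot.line_to([x,y,z],rate=.02,frame=A);f,S=F(5);print(" back",(f-b).round(2),S["time"])
E
```

```text
0
 1
 (0.3, np.float64(0.26), [-1.7, -0.1, 7.5])
 (0.6, np.float64(0.48), [-1.6, 0.1, 8.0])
 (0.9, np.float64(0.78), [-1.6, 0.2, 8.1])
 (1.2, np.float64(1.11), [-1.5, 0.8, 7.7])
 (1.5, np.float64(1.48), [-1.9, 0.8, 7.8])
 (1.8, np.float64(1.8), [-1.9, 0.3, 8.5])
 back [-1.16  0.43  7.68 -0.02] 19.5917
0
 -1
 (-0.3, np.float64(0.25), [-0.7, 0.2, 7.3])
 (-0.6, np.float64(-0.01), [-0.5, -0.2, 7.3])
 (-0.9, np.float64(-0.29), [-0.1, -0.1, 6.9])
 (-1.2, np.float64(-0.55), [-0.4, -0.1, 6.7])
 (-1.5, np.float64(-0.8), [0.0, -0.4, 6.8])
 (-1.8, np.float64(-1.03), [0.1, 0.1, 7.2])
 back [-1.36  0.35  8.55  0.01] 22.5083
1
 1
 (0.3, np.float64(0.15), [-1.4, -0.2, 8.2])
 (0.6, np.float64(0.3), [-1.3, -0.8, 8.1])
 (0.9, np.float64(0.47), [-1.4, -0.5, 7.8])
 (1.2, np.float64(0.64), [-1.2, -0.9, 8.2])
 (1.5, np.float64(0.8), [-1.5, -1.4, 8.3])
 (1.8, np.float64(0.94), [-1.8, -1.7, 8.1])
 back [-1.2   0.09  8.07  0.02] 25.425
1
 -1
 (-0.3, np.float64(-0.19), [-1.1, 0.2, 8.1])
 (-0.6, np.float64(-0.29), [-1.2, 0.9, 8.3])
 (-0.9, np.float64(-0.44), [-1.2, 1.3, 8.1])
 (-1.2, np.float64(-0.69), [-0.5, 1.4, 8.5])
 (-1.5, np.float64(-0.97), [-0.9, 1.5, 7.9])
 (-1.8, np.float64(-1.24), [-0.7, 1.4, 8.5])
 back [-1.42  0.53  8.35 -0.01] 28.3417
```

Side forces stay at friction level (≤1.9 N) and symmetric about the centre, with no hard wall within about ±1 mm, so the position holds. I nudge x to 0.5664, ease off, press to 10 N and hold, then turn clockwise under force control.

```bash
cat > turn.py <<'E'
from h import *
b=np.load("base.npy");x,y,z=.5664,-.0585,.1928;a=99.5
robot.line_to([x,y,z],frame=R(a),rate=.02);f,S=F(5);print("eased",f-b,S["eef_pos"])
for _ in range(8):
    f,S=F(4);e=10-(f-b)[2]
    if abs(e)<.8:break
    z-=np.clip(e/14000,-.0004,.0004);robot.line_to([x,y,z],frame=R(a),rate=.02)
robot.hold(.8);f,S=F(5);z0=S["eef_pos"][2];print("pressed",f-b,S["eef_pos"],S["time"])
if not 8<(f-b)[2]<13: raise SystemExit("bad press")
hits=0
while a>-6:
    drop=z0-S["eef_pos"][2]
    st_=4 if drop<.0033 else 2
    a-=st_;e=10-(f-b)[2];z-=np.clip(e/14000,-.0004,.0004)
    robot.line_to([x,y,z],frame=R(a),rate=.02);f,S=F(4);d=f-b;R_=S["tool_rot"]
    print("a%.1f act%.1f z%.4f drop%.2f F"%(a,np.degrees(np.arctan2(R_[1,2],R_[0,2])),z,1000*(z0-S["eef_pos"][2])),d.round(2),"t%.1f"%S["time"])
    if d[2]>18 or abs(d[3])>.2 or np.hypot(*d[:2])>8: print("STOP limit");break
    if drop>.0033 and abs(d[3])>.13:
        hits+=1
        if hits>=2: print("at stop");break
np.save("turn.npy",[x,y,z,a])
E
python3 turn.py
```

```text
eased [0.0774 0.3386 2.0609 0.0089] [ 0.5662 -0.0584  0.1924]
pressed [-2.4247  0.8617  9.2148  0.0094] [ 0.5667 -0.0586  0.1921] 32.5417
a95.5 act95.5 z0.1911 drop0.01 F [-1.2   0.63  8.79 -0.  ] t32.9
a91.5 act91.5 z0.1910 drop0.02 F [-1.22 -0.11  8.78  0.04] t33.3
a87.5 act87.5 z0.1909 drop0.19 F [-1.14  0.12  8.84  0.06] t33.7
a83.5 act83.5 z0.1909 drop0.34 F [-1.75 -0.29  8.01  0.04] t34.1
a79.5 act79.5 z0.1907 drop0.53 F [-1.8  -0.71  7.71  0.02] t34.5
a75.5 act75.5 z0.1906 drop0.74 F [-1.26 -0.57  7.99  0.01] t34.8
a71.5 act71.5 z0.1904 drop0.92 F [-1.71 -0.55  8.16  0.04] t35.2
a67.5 act67.5 z0.1903 drop1.05 F [-1.44 -0.41  7.55 -0.01] t35.6
a63.5 act63.5 z0.1901 drop1.26 F [-1.35 -0.53  7.52  0.02] t36.0
a59.5 act59.5 z0.1899 drop1.43 F [-1.83 -0.74  7.77  0.04] t36.4
a55.5 act55.5 z0.1898 drop1.63 F [-1.57 -0.8   7.58  0.03] t36.8
a51.5 act51.5 z0.1896 drop1.80 F [-2.02 -0.87  7.81  0.03] t37.1
a47.5 act47.5 z0.1894 drop1.99 F [-1.59 -1.02  8.23  0.03] t37.5
a43.5 act43.5 z0.1893 drop2.14 F [-1.28 -1.04  7.61  0.03] t37.9
a39.5 act39.5 z0.1891 drop2.34 F [-2.19 -0.73  7.77  0.02] t38.3
a35.5 act35.5 z0.1890 drop2.52 F [-2.08 -1.12  7.68  0.04] t38.7
a31.5 act31.5 z0.1888 drop2.70 F [-2.37 -1.13  7.89  0.  ] t39.1
a27.5 act27.5 z0.1887 drop2.87 F [-1.65 -0.99  7.78  0.03] t39.4
a23.5 act23.5 z0.1885 drop3.00 F [-1.74 -1.46  7.71  0.03] t39.8
a19.5 act19.5 z0.1883 drop3.17 F [-2.67 -0.98  8.65  0.05] t40.2
a15.5 act15.5 z0.1882 drop3.28 F [-2.67 -0.69  8.75  0.06] t40.6
a11.5 act11.5 z0.1882 drop3.40 F [-3.58 -0.6   8.76  0.06] t41.0
a9.5 act9.5 z0.1881 drop3.47 F [-3.53 -0.57  8.79  0.08] t41.4
a7.5 act7.5 z0.1880 drop3.54 F [-3.72 -0.87  9.41  0.07] t41.7
a5.5 act5.5 z0.1879 drop3.57 F [-3.82 -0.74  9.43  0.09] t42.1
a3.5 act3.5 z0.1879 drop3.59 F [-4.46 -1.16  9.43  0.12] t42.5
a1.5 act1.5 z0.1879 drop3.63 F [-4.22 -1.12  9.98  0.23] t42.9
STOP limit
```

Torque jumped to 0.23 N m within 2°, so it is at or near the stop. But the drop is only 3.6 mm and side force in x has grown to -4 N, so the socket is bearing on the head sideways. I back off a little within the play, relieve the side force, and turn up to the stop again to check.

```bash
python3 - <<'E'
from h import *
b=np.load("base.npy");x,y,z,a=np.load("turn.npy");z0=.1921
def go(m,n=4):
    robot.line_to([x,y,z],frame=R(a),rate=.02);f,S=F(n);d=f-b
    print(m,"a%.1f x%.4f y%.4f cmdz%.4f drop%.2f"%(a,x,y,z,1000*(z0-S["eef_pos"][2])),d.round(2),"t%.1f"%S["time"]);return d
a+=4;d=go("back")
for _ in range(6):
    if np.hypot(*d[:2])<1.5:break
    x+=np.clip(d[0]*.00015,-.0004,.0004);y+=np.clip(d[1]*.00015,-.0004,.0004);d=go("relieve")
for _ in range(8):
    if d[2]<9:z-=.0001
    if d[2]>12:z+=.0001
    a-=1.5;d=go("turn")
    if abs(d[3])>.14 or d[2]>18:break
np.save("turn.npy",[x,y,z,a])
E
```

```text
back a5.5 x0.5664 y-0.0585 cmdz0.1879 drop3.63 [-3.59 -0.73  9.98  0.08] t43.3
relieve a5.5 x0.5660 y-0.0586 cmdz0.1879 drop3.60 [-2.64 -0.09  9.35  0.05] t43.7
relieve a5.5 x0.5656 y-0.0586 cmdz0.1879 drop3.62 [-2.8  -0.53  8.76  0.04] t44.0
relieve a5.5 x0.5652 y-0.0587 cmdz0.1879 drop3.61 [-2.53 -0.73  8.14  0.03] t44.4
relieve a5.5 x0.5648 y-0.0588 cmdz0.1879 drop3.62 [-1.75 -0.21  7.38  0.06] t44.8
relieve a5.5 x0.5646 y-0.0588 cmdz0.1879 drop3.60 [-1.46 -0.14  7.28  0.06] t45.2
turn a4.0 x0.5646 y-0.0588 cmdz0.1878 drop3.61 [-1.61  0.2   7.33  0.11] t45.6
turn a2.5 x0.5646 y-0.0588 cmdz0.1877 drop3.62 [-1.49 -0.17  8.61  0.15] t46.0
```

Torque rises elastically over the last 3° (0.06→0.15 N m) with the drop unchanged. The angle from take-up (a≈91°) to here, about 88°, fits the 1.5 rad stop, but a drop of 3.62 mm falls short of 4.0. I look at the driver's tilt and seating.

```bash
python3 - <<'E'
from h import *
s=avg("side",6);cv2.imwrite("pics/c5.png",zoom(s["color"],205,156,46,46,13))
S=telemetry.state();p=S["eef_pos"]
for d in(-.0673,-.05,-.02,.0):print(d,proj(s,p+[0,0,d]))
print(S["tool_rot"],p)
E
```

```text
-0.0673 [226.3016 193.5498]
-0.05 [226.1734 187.8197]
-0.02 [225.9445 177.6172]
0.0 [225.7869 170.6204]
[[ 0.0014 -0.0441  0.999 ]
 [-0.0009  0.999   0.0441]
 [-1.     -0.001   0.0014]] [ 0.565  -0.0592  0.1885]
```

View pics/c5.png

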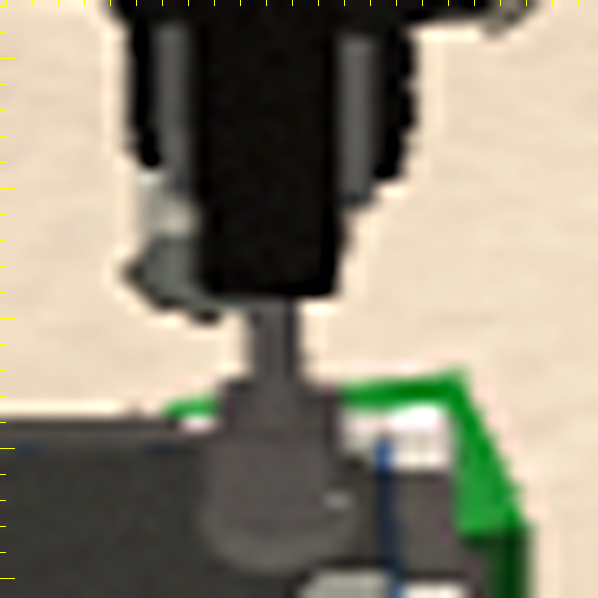

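The driver stands upright: handle, shaft and socket centres at columns 225.1, 225.5 and 225.9, with the socket over the boss. I relax the twist, lift straight off, go to above the block and check the freed head from there.

```bash
python3 - <<'E'
from h import *
b=np.load("base.npy");x,y,z,a=np.load("turn.npy");a+=3.5
robot.line_to([x,y,.1885],frame=R(a),rate=.02);f,S=F(4);print("relaxed",(f-b).round(2))
p=S["eef_pos"];x2,y2=p[0],p[1]
robot.line_to([x2,y2,.192],frame=R(a),rate=.02);f,S=F(3);print("up",(f-b).round(2))
robot.line_to([x2,y2,.235],frame=R(a),rate=.08)
robot.move_pose([.4228,-.2790,.20],R(22));st("over block")
t=avg("top",8);s=avg("side",8)
np.savez("after.npz",t=t["color"],s=s["color"])
cv2.imwrite("pics/c6.png",np.hstack([zoom(t["color"],228,136,28,28,14),zoom(s["color"],212,178,28,28,14)]))
E
```

```text
relaxed [ 0.16 -1.25  3.34  0.04]
up [-0.02 -0.55 -0.25  0.02]
over block t48.79 p [ 0.4233 -0.2786  0.1999] F [-0.6567  0.7025 -0.4778] M [-0.0148 -0.0329  0.0152] op 0.0272 j6 -1.05
```

View pics/c6.png

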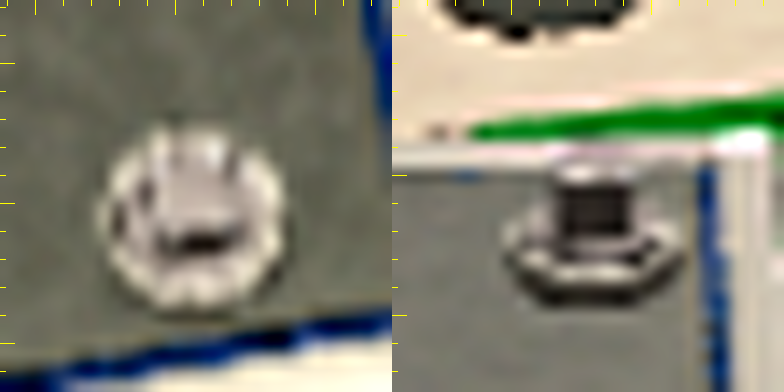

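Freed, the head stands upright, with the flange down on the boss; top face at about (241,148.5) in top. I compare the head's yaw before and after by fitting the lower edge of its top face, offline.

```bash
python3 - <<'E'
import cv2,numpy as np
for n,y0,y1 in(("c2",195,245),("c6",205,260)):
    g=cv2.GaussianBlur(cv2.cvtColor(cv2.imread(f"pics/{n}.png"),cv2.COLOR_BGR2GRAY),(0,0),3).astype(float)
    gy=np.gradient(g,axis=0)
    for lo,hi in((178,238),(185,235)):
        X=np.arange(lo,hi)
        up=y0+np.argmin(gy[y0:y1,lo:hi],0);dk=y0+np.argmin(g[y0:y1,lo:hi],0)
        print(n,lo,[round(float(np.degrees(np.arctan(-np.polyfit(X,v,1)[0]))),1) for v in(up,dk)],up[::10],dk[::10])
E
```

```text
c2 178 [15.4, 12.0] [218 218 219 216 207 208] [231 231 231 229 226 221]
c2 185 [18.8, 13.7] [219 217 217 213 208] [231 231 229 227 222]
c6 178 [11.1, 8.8] [236 231 231 232 231 224] [247 244 244 243 243 239]
c6 185 [11.2, 7.8] [234 231 232 231 226] [245 244 244 243 241]
```

The head's yaw changed by at most a few degrees mod 90°. That fits a turn of about 88° and rules out the roughly 78° that a 1.36 rad turn would give, so the screw is at its stop. Next, a guarded placement of the driver in the block.

```bash
python3 - <<'E'
from h import *
A=R(22);x,y=.4223,-.2786
robot.line_to([x,y,.125],frame=A,rate=.1);b,S=F(6);print("base",b,S["eef_pos"])
ok=True
for z in [.11,.10,.09,.081,.077,.0755,.0745,.074,.0735,.073,.0725]:
    robot.line_to([x,y,z],rate=.06,frame=A);f,S=F(3);d=f-b;print("%.4f"%z,S["eef_pos"],d.round(2),"%.1f"%S["time"])
    if d[2]>3 or np.hypot(*d[:2])>5: print("contact");break
if S["eef_pos"][2]<.0745:
    eoat.gripper_open();st("open");robot.line_to([x,y,.2],rate=.12);robot.move_pose([.45,-.40,.30],A);st("clear")
    t=cams.read_camera("top");s=cams.read_camera("side")
    cv2.imwrite("pics/c7.png",np.hstack([zoom(t["color"],305,190,40,40,10),zoom(s["color"],262,152,40,40,10)]))
    cv2.imwrite("pics/top_end.png",t["color"])
E
```

```text
base [ 0.1247  0.0811 -1.6537  0.0138] [ 0.4227 -0.2789  0.1257]
0.1100 [ 0.4223 -0.2786  0.1098] [-0.52  0.31 -0.07 -0.06] 51.2
0.1000 [ 0.4223 -0.2786  0.0999] [-0.11 -0.05  0.13 -0.02] 51.6
0.0900 [ 0.4223 -0.2786  0.0899] [ 0.37 -0.22  0.18 -0.  ] 52.0
0.0810 [ 0.4222 -0.2785  0.0809] [-0.2  -0.02 -0.24 -0.01] 52.4
0.0770 [ 0.4223 -0.2786  0.077 ] [ 0.01 -0.06 -0.17 -0.01] 52.8
0.0755 [ 0.4223 -0.2786  0.0755] [ 0.11  0.17  0.24 -0.02] 53.1
0.0745 [ 0.4223 -0.2786  0.0745] [-0.1  -0.08  0.07 -0.01] 53.5
0.0740 [ 0.4223 -0.2786  0.074 ] [-0.05 -0.16  0.62  0.01] 53.8
0.0735 [ 0.4223 -0.2786  0.0735] [-0.44  0.86 -0.13 -0.03] 54.2
0.0730 [ 0.4224 -0.2787  0.0733] [-0.49 -0.1   4.47 -0.03] 54.5
contact
open t55.12 p [ 0.4223 -0.2786  0.073 ] F [-0.4296 -0.2714  0.0088] M [ 0.0236 -0.0383 -0.0012] op 0.0849 j6 -1.05
clear t57.02 p [ 0.4492 -0.3988  0.2982] F [-0.3796 -0.3401 -0.7344] M [ 0.0195 -0.0168  0.0056] op 0.0854 j6 -1.18
```

View pics/c7.png

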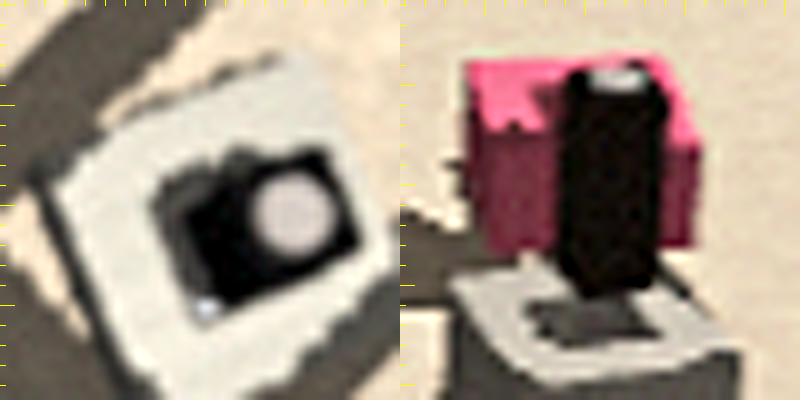

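The driver stands upright in its well: the disc is at top (334,211), and it touched the floor at 0.0733, the same height at which it was grasped. With the driver unslipped, the final press height puts the head top at about 0.1342, against 0.134 when home. I hand in the job.

```bash
python3 -c "
from bench import job;job.sign_off()"
```

```text
the job is handed in; nothing more can be done
```

The screw is turned to its stop and standing square. The driver is upright in its grey block, and I handed the job in at about 57 s of the 72 s allowed. I fitted the driver over the leaning head, centred it on the hole, pressed with about 9–10 N for around a second, then turned it clockwise under 7.5–10 N.

**Checks that agreed**
- **Stop:** torque rose sharply at the end of the turn. The driver moved about 88° after taking up the play, and the head's yaw in the pictures fits that.
- **Height:** the final press put the top of the head at 134.2 mm, against 134 mm when home.
- **Driver:** it touched the well floor at the same height as when I grasped it, so it did not slip up or down in the fingers. The last picture shows it standing upright.

**Checks that fell short**
- **Drop:** the measured drop was 3.62 mm, not 4.0 mm. That alone would mean 1.36 rad, just under the 1.38 rad that counts as home; the absolute height gives about 1.42 rad.
- **Torque:** it peaked briefly at 0.23 N m at the stop, above my own 0.2 limit and close to the 0.25 limit.
- **Side force:** it grew to about 4 N near the end. I backed off, eased it to about 1.5 N and turned up to the stop again.
- **Centring:** feeling for the socket play showed no clear walls, so centring rests on the camera estimates and low side forces. The top camera's view of the seated driver was blocked by the arm.

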